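# Find the high spot of a centrifuge rotor

### The arm

A 6-joint arm with a two-finger parallel gripper is mounted at the origin on the work surface. World frame = base frame: x ahead of the robot, y to its left, z up, the work surface at z = 0. Lengths are in m, angles in degrees, forces in N, time in s.
With the tool pointing down it reaches from about 0.35 to 0.875 m from the base axis. Payload 4.2 kg.
Tool frame: the origin (TCP) lies midway between the tips of the shut fingers; the grasp point (between the pads) lies 19 mm behind it; z points along the fingers, y is the line along which they close (so a half turn about z gives the same grasp; the last joint's range is limited). The gripper opens to 87 mm and grips with 3 to 60 N. Pads are 19 mm wide; open, the fingers measure 117 mm over their backs; the gripper's body (75 mm by 190 mm) begins 51 mm behind the grasp point.
Start: joints at [-56.345, 22.042, 0.453, 0, -68.411, -14.817], TCP at [0.202, -0.591, 0.223] pointing down, gripper open.
Joint ranges: [-179.83, 179.83], [-69.29, 118.12], [-61.27, 80.66], [-181.25, 117.63], [-171.15, -9.14], [-177.46, 177.46]. Speed limits (degrees/s): [159.86, 159.86, 180, 180, 180, 180].

### API

Orientations are given as a 3x3 rotation matrix whose columns are the frame's x, y, z axes.
In Python, from station import sense, capture, camera_params, finish_job gives the robot as it stands.
- The arm moves only by the tool drive_tool, never from a script. Its argument "rows" is a list of rows, each an object of numbers: "tx", "ty", "tz": the shift along the tool's x, y, z in cm; "ax", "ay", "az": the turn, a rotation vector about the tool's x, y, z in rad; "claw": the finger opening in cm, from 0 to 8.7. In form: [{"tx": .., "ty": .., "tz": .., "ax": .., "ay": .., "az": .., "claw": ..}, ...]. A call has 1 to 10 rows; each row shifts and turns the commanded pose from where the row before left it, along the tool's axes as they then stand; what a row does not reach is not made up. A row lasts 1/12 s, in which the tool goes at most 41.7 mm and 7.16 degrees, less where a joint would pass 70% of its speed; a pose out of reach is approached as far as the arm can. A call with a gripper value outside its range is refused whole. The fingers move at their own pace and stop on an object; the grip force is fixed at half the most. Time passes only in rows, so rows that do not move let the fingers close. It gives the time, the measured TCP pose, the force, the opening and the grip force at its end, in the units of the state.
- sense(): the state, without advancing time (a new reading comes with each control period).
- capture(name): name is "scene" or "side" or "wrist"; returns (picture, depth): 400x640x3 uint8, red, green, blue; 400x640 float32, m along the optical axis (not along the pixel's ray), 0 where there is no reading.
- camera_params(name): a dict with "intrinsics" (3x3 intrinsics, pixels), "R" (3x3) and "t" (3): a world point X has camera coordinates R X + t; the wrist camera has in their place "tool_from_camera" (4x4, takes a point from camera to tool coordinates, whose origin is the TCP and whose axes are the flange's). Camera axes: x right, y down, z forward; pixel columns grow to the right and rows downward; lengths in m; the calibration is good to about 2 mm. The wrist camera is an equidistant fisheye: a pixel r from the principal point sees the ray r / f radians off the axis. A picture is of the moment at which its call begins: read the wrist's pose just before it. camera_params takes no time and is no camera call.
- finish_job(): hands the job in; it is judged then, once.
The state is a dict: "time_s": time; "joints": joint angles; "joint_velocities": joint speeds; "effort": joint torques, N m; "tcp_pos": TCP position; "ee_rot": TCP orientation; "wrist_force": force on the tool from outside, world axes, zero at the start; "moment": the same for the moment, N m; "gripper_width": opening from 0.0 (shut) to 1.0 (fully open); "gripper_force": force on a finger pad.
Only numpy, scipy, OpenCV 4.12 (cv2) and the standard library are available. Lean on these libraries where they do the work, as an engineer would, in place of code of your own. Each camera call takes 0.05 s, during which the arm holds its last target. There are 200 camera calls.

### The job

Slide the pointer carriage fully home so that its spring pointer bears on the rotor's rim. Then, holding the crank knob with a light grip, turn the rotor slowly to find the rim's one highest spot, ignoring the two lesser bumps, stop with that spot squarely under the pointer, and let go. Leave the things around the stand alone.

Things in the scene. Friction and masses are not known exactly. Their poses are not given: they have to be found in the camera images.
- stand: Grey base plate, 240 x 410 x 14 mm, that carries everything and cannot move. Origin under the rotor's vertical axis, on the table; z up. Its y axis points from the rotor axis to the pointer carriage, which slides along y; the plate spans y = -120 to +290 mm and x = -120 to +120 mm.
- rotor_axis (a point): Where the rotor's vertical axis meets its top face, 70 mm above the table; axes as stand. The 160 mm rim under the top turns rigidly with it. The rim is round but for three smooth bumps: the high spot, 6 mm proud, 17 degrees either side of its crest, and two lesser ones, 2.5 and 2 mm proud, 11 degrees either side. Where they lie relative to the knob is unknown.
- head: The rotor's grey round top, 194 mm across, 8 mm thick, its face 70 mm above the table, with twelve flush dark bores and a 6 mm high hub nut. It overhangs and hides the rim. Turns either way without limit against a steady drag of 0.12 N m (2 N at the knob) and stays where it is left. Origin on the rotor axis at table height; x axis points to the crank knob.
- knob_grip (a point): Where to grip the crank knob: upright black cylinder, 24 mm across, 80 to 116 mm above the table, 60 mm from the rotor axis; this point is 100 mm up. It spins on its stem, so it can be led in a circle without turning the gripper. Moving it takes about 2 N on the round of the rim and at a crest, about 2 N more up a flank of the high spot, about none down the other flank.
- knob: The crank knob itself (see knob_grip); origin at its underside. It is to be held with a light grip: at most 100 N on it, both fingers together, so 20 to 40 N of grip. Held still on a flank of the high spot, the gripper feels the spring pointer pushing the knob back down that flank with 1 to 2 N, and nothing on the round or the crest.
- carriage (a joint): Travel of the aluminium pointer carriage (block 50 x 60 mm, 64 mm high) towards the rotor, in m: 0 parked, 0.040 fully home against a hard stop. Starts between 0 and 0.008. It slides with about 9 N of friction, 12 N in all at the end, and stays where it is left.
- post_grip (a point): The upright steel post on the carriage, by which it is slid: 18 mm across, its free part from 64 to 110 mm above the table. The point lies on its axis, 94 mm above the table, 195 mm from the rotor axis when parked and 155 mm when home.
- lock_nut: Bystander: brass ring, 38 mm across and 14 mm high, on the base plate beside the carriage. Origin at its underside.
- bucket: Bystander: small aluminium cup, 34 mm across and 55 mm high, on the base plate on the other side of the carriage. Origin at its underside.
- wrench: Bystander: steel wrench, 160 mm long, on the table to the robot's right.
- screwdriver: Bystander: screwdriver, 180 mm long, on the table to the robot's left.
- oil_bottle: Bystander: white bottle, 52 mm across and 120 mm high, on the table beyond the stand. Origin at its underside.
- plunger: Spring pointer, sliding along the stand's y through the carriage: 16 mm round nose, steel stem, dark 26 mm disc on its tail. Origin at the nose's centre: 49 mm up, 124 mm from the rotor axis with the carriage parked; once home, 88 mm on the round of the rim, 90 and 90.5 on the crests of the lesser bumps, 94 on the crest of the high spot. It presses with 3 N on the round, 6 N at that crest.

How it is judged (in metres and radians):
On the way, in this order (a step that is already met when the one before it is completed fails the run):
1. the pointer carriage is fully home (value of joint carriage above 0.038 m), for 0.2 s.
2. the rotor stands still with the high spot under the pointer (y of plunger in the frame of stand above 0.093 m and angular speed of head below 0.05 rad/s), for 0.3 s.
At the end, for the whole second after the job is handed in: The carriage is home within 2 mm, the pointer's nose is pushed out to more than 93 mm from the rotor axis (5 of the high spot's 6 mm: its crest within about 7 degrees of the pointer), and the rotor stands still (all of step 2 and value of joint carriage above 0.038 m); the robot touches nothing.
It fails at once if the rotor was spun faster than 2 rad/s (angular speed of head above 2 rad/s).
It fails at once if the crank knob was gripped or forced with more than 100 N (contact force between anything else and knob above 100 N).
It fails at once if a bystander was moved more than 30 mm (distance of any of lock_nut, bucket, wrench, screwdriver, oil_bottle from where it was at the start of the episode above 0.03 m).
It also fails if it takes over 72 s, if anything falls off the work surface, if the arm or the gripper's body presses on something with over 40 N, if the wrist force passes 120 N, or if a joint passes its speed limit or range.

## Working session

There is one attempt and no reset: what is moved stays moved. The work goes in short steps, Python scripts to look and compute and a tool call to move; the robot and the scene stay as the last step left them, time stands still between calls to the robot, and variables do not carry over. Pictures are saved under pics/ and viewed, at most 10 in all, crops included, and the job is handed in when it is done.

Besides the shell and the picture viewer there is one more tool, called after "Emit:" in YAML: its name, and indented under it one key for each argument. drive_tool: Moves the arm, as the interface text tells. Its arguments: {"type":"object","properties":{"rows":{"type":"array"}},"required":["rows"]}

```bash
mkdir -p pics; ls; python3 - <<'E'
from station import *
import cv2,numpy as np
s=sense();print({k:np.round(v,3).tolist() for k,v in s.items()})
a=[]
for n in("scene","side"):
    p,d=capture(n);np.savez(f"pics/{n}.npz",p=p,d=d);cv2.imwrite(f"pics/{n}0.png",p[:,:,::-1])
    c=camera_params(n);print(n,c)
E
```

```text
pics
{'time_s': 0.0, 'joints': [-56.346, 22.09, 0.381, -0.029, -68.413, -14.816], 'joint_velocities': [0.003, -0.061, 0.022, -0.026, -0.058, 0.022], 'effort': [-0.002, -39.066, 18.741, 4.22, 0.011, -0.0], 'tcp_pos': [0.202, -0.591, 0.221], 'ee_rot': [[-0.946, -0.323, -0.001], [-0.323, 0.946, 0.002], [0.0, 0.002, -1.0]], 'wrist_force': [-0.227, -0.282, -0.538], 'moment': [-0.031, 0.009, -0.067], 'gripper_force': 0.0, 'gripper_width': 1.0}
scene {'intrinsics': array([[422.06899096,   0.        , 322.08799953],
       [  0.        , 422.06899096, 197.22767112],
       [  0.        ,   0.        ,   1.        ]]), 'R': array([[-0.65905914,  0.75203667, -0.00904928],
       [ 0.54754683,  0.47153323, -0.69126614],
       [-0.51559045, -0.46054018, -0.72254358]]), 't': array([ 0.37699425, -0.22374788,  1.46684604])}
side {'intrinsics': array([[384.53708474,   0.        , 318.11456115],
       [  0.        , 384.53708474, 201.70567002],
       [  0.        ,   0.        ,   1.        ]]), 'R': array([[-0.76304848, -0.646267  , -0.0097973 ],
       [-0.50744259,  0.60838906, -0.61021698],
       [ 0.40032367, -0.46065358, -0.79217375]]), 't': array([0.43494209, 0.32893668, 1.07852649])}
```

View pics/scene0.png

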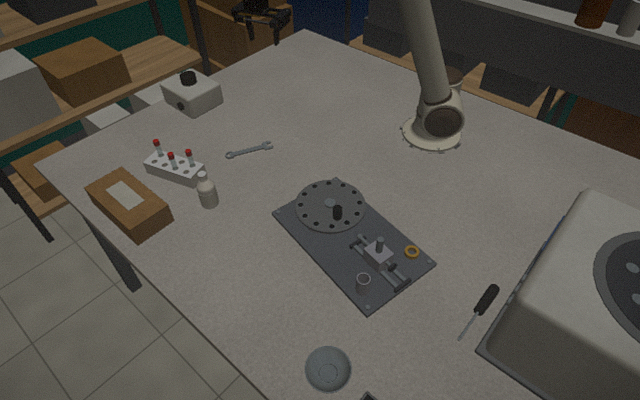

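View pics/side0.png

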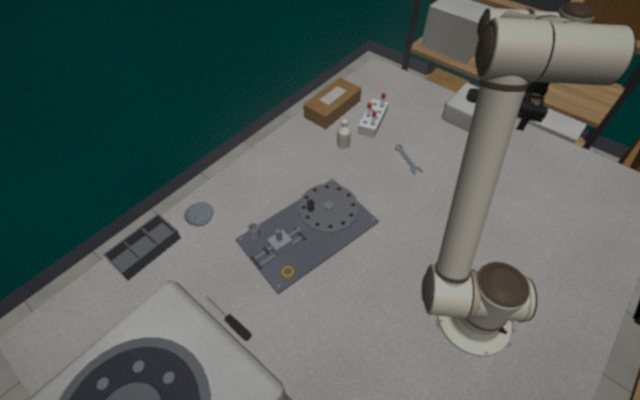

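The scene view shows the head near (331,204), knob (337,212), post (380,242), brass ring (412,251) and cup (363,283). The side view shows the head near (329,206), knob (310,205) and post (279,236).

```bash
cat > h.py <<'E'
from station import *
import cv2,numpy as np
def ray(n,uv,z):
    c=camera_params(n);R,t=c["R"],c["t"]
    d=R.T@np.linalg.inv(c["intrinsics"])@[*uv,1];o=-R.T@t
    return o+d*(z-o[2])/d[2]
def wray(uv,z,s):
    c=camera_params("wrist");K=c["intrinsics"];T=np.array(c["tool_from_camera"])
    a=(np.array(uv)-[K[0,2],K[1,2]])/[K[0,0],K[1,1]];r=np.hypot(*a)
    v=np.array([*(a/max(r,1e-9)*np.sin(r)),np.cos(r)])
    R=np.array(s["ee_rot"]);o=R@T[:3,3]+s["tcp_pos"];d=R@T[:3,:3]@v
    return o+d*(z-o[2])/d[2]
E
python3 - <<'E'
from h import *
for n,hc,kt,pt,box in(("scene",(331,204),(337,208),(380,239),(270,170,445,315)),("side",(329,205),(310,201),(279,233),(230,175,385,295))):
    z=np.load(f"pics/{n}.npz");p=z["p"];x0,y0,x1,y1=box
    for nm,uv,h in(("hub",hc,.076),("knob",kt,.116),("post",pt,.110)):
        print(n,nm,ray(n,uv,h).round(4))
    cv2.imwrite(f"pics/c_{n}.png",cv2.resize(p[y0:y1,x0:x1,::-1],None,fx=4,fy=4,interpolation=cv2.INTER_CUBIC))
print(camera_params("wrist"))
E
```

```text
scene hub [0.5365 0.0016 0.076 ]
scene knob [0.5654 0.0459 0.116 ]
scene post [0.571  0.1843 0.11  ]
side hub [ 0.5286 -0.0062  0.076 ]
side knob [0.5649 0.0432 0.116 ]
side post [0.56   0.1878 0.11  ]
{'intrinsics': array([[309.70691629,   0.        , 319.60564293],
       [  0.        , 309.70691629, 197.4358095 ],
       [  0.        ,   0.        ,   1.        ]]), 'tool_from_camera': array([[ 1.74243101e-04, -9.63204827e-01, -2.68768359e-01,
         7.44002186e-02],
       [ 9.99999750e-01, -1.64854084e-05,  7.07381938e-04,
         5.81347030e-04],
       [-6.85784453e-04, -2.68768415e-01,  9.63204583e-01,
        -1.61883623e-01],
       [ 0.00000000e+00,  0.00000000e+00,  0.00000000e+00,
         1.00000000e+00]])}
```

View pics/c_scene.png

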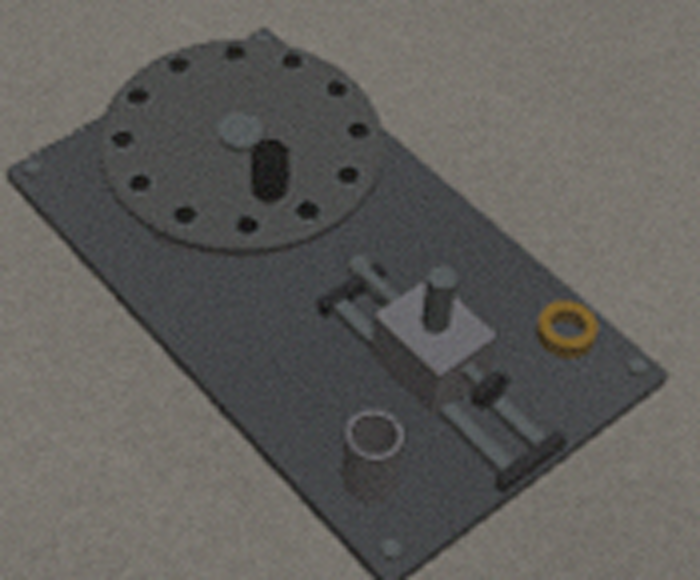

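The crop shows the hub at about scene pixel (330,202.5), knob top (337.5,207) and post top (380.8,239.3). Next I move over it for a near look.

Emit:
drive_tool:
  rows:
    - {"tx": -2.75,"ty": 2.66,"tz": -0.3}
    - {"tx": -2.75,"ty": 2.66,"tz": -0.3}
    - {"tx": -2.75,"ty": 2.66,"tz": -0.3}
    - {"tx": -2.75,"ty": 2.66,"tz": -0.3}
    - {"tx": -2.75,"ty": 2.66,"tz": -0.3}
    - {"tx": -2.75,"ty": 2.66,"tz": -0.3}
    - {"tx": -2.75,"ty": 2.66,"tz": -0.3}
    - {"tx": -2.75,"ty": 2.66,"tz": -0.3}
    - {"tx": -2.75,"ty": 2.66,"tz": -0.3}
    - {"tx": -2.75,"ty": 2.66,"tz": -0.3}

```text
invalid input at $.rows[0]: expected keys tx, ty, tz, ax, ay, az, claw
```

Emit:
drive_tool:
  rows:
    - {"tx": -2.75,"ty": 2.66,"tz": -0.3}
    - {"tx": -2.75,"ty": 2.66,"tz": -0.3}
    - {"tx": -2.75,"ty": 2.66,"tz": -0.3}
    - {"tx": -2.75,"ty": 2.66,"tz": -0.3}
    - {"tx": -2.75,"ty": 2.66,"tz": -0.3}
    - {"tx": -2.75,"ty": 2.66,"tz": -0.3}
    - {"tx": -2.75,"ty": 2.66,"tz": -0.3}
    - {"tx": -2.75,"ty": 2.66,"tz": -0.3}
    - {"tx": -2.75,"ty": 2.66,"tz": -0.3}
    - {"tx": -2.75,"ty": 2.66,"tz": -0.3}

```text
invalid input at $.rows[0]: expected keys tx, ty, tz, ax, ay, az, claw
```

Emit:
drive_tool:
  rows:
    - {"az": 0.1}
    - {"az": 0.1}
    - {"az": 0.1}
    - {"az": 0.1}
    - {"az": 0.1}
    - {"az": 0.0}
    - {"az": 0.0}
    - {"az": 0.0}

```text
invalid input at $.rows[0]: expected keys tx, ty, tz, ax, ay, az, claw
```

```bash
python3 - <<'E'
from h import *
import json
s=sense();p,d=capture("wrist");np.savez("pics/w1.npz",p=p,d=d);cv2.imwrite("pics/w1.png",p[:,:,::-1])
json.dump({k:np.asarray(v).tolist() for k,v in s.items()},open("w1.json","w"))
print(np.round(s["tcp_pos"],4),np.round(s["ee_rot"],3),s["wrist_force"],s["time_s"])
E
```

```text
[ 0.2016 -0.591   0.2216] [[-0.946 -0.323 -0.001]
 [-0.323  0.946  0.002]
 [ 0.     0.002 -1.   ]] [ 0.0772893  -0.21263394  0.12425725] 0.1
```

View pics/w1.png

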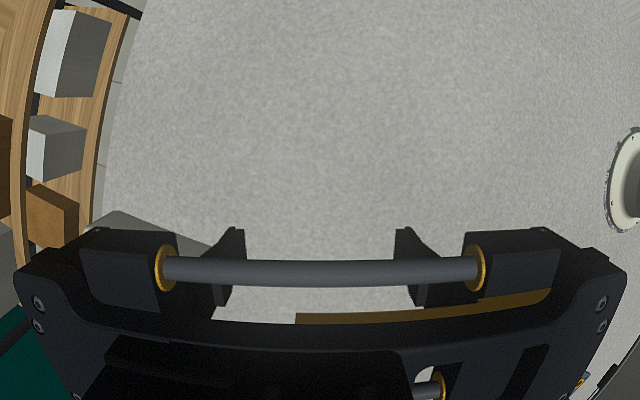

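The wrist view shows only table and the fingers (row 230 down), so objects should sit on the tool's +x side. All seven keys are required, so I am resending.

Emit:
drive_tool:
  rows:
    - {"tx": -3.16,"ty": 2.47,"tz": -0.3,"ax": 0,"ay": 0,"az": 0,"claw": 8.7}
    - {"tx": -3.16,"ty": 2.47,"tz": -0.3,"ax": 0,"ay": 0,"az": 0,"claw": 8.7}
    - {"tx": -3.16,"ty": 2.47,"tz": -0.3,"ax": 0,"ay": 0,"az": 0,"claw": 8.7}
    - {"tx": -3.16,"ty": 2.47,"tz": -0.3,"ax": 0,"ay": 0,"az": 0,"claw": 8.7}
    - {"tx": -3.16,"ty": 2.47,"tz": -0.3,"ax": 0,"ay": 0,"az": 0,"claw": 8.7}
    - {"tx": -3.16,"ty": 2.47,"tz": -0.3,"ax": 0,"ay": 0,"az": 0,"claw": 8.7}
    - {"tx": -3.16,"ty": 2.47,"tz": -0.3,"ax": 0,"ay": 0,"az": 0,"claw": 8.7}
    - {"tx": -3.16,"ty": 2.47,"tz": -0.3,"ax": 0,"ay": 0,"az": 0,"claw": 8.7}
    - {"tx": -3.16,"ty": 2.47,"tz": -0.3,"ax": 0,"ay": 0,"az": 0,"claw": 8.7}
    - {"tx": -3.16,"ty": 2.47,"tz": -0.3,"ax": 0,"ay": 0,"az": 0,"claw": 8.7}

```text
time_s: 0.98
tcp_pos: [0.4216, -0.2538, 0.2527]
ee_rot: [[-0.946, -0.323, 0.0], [-0.323, 0.946, 0.0], [-0.0, 0.0, -1.0]]
wrist_force: [0.5, 0.3, 1.2]
gripper_width: 1.0
gripper_force: 0.0
```

Emit:
drive_tool:
  rows:
    - {"tx": -3.16,"ty": 2.47,"tz": -0.3,"ax": 0,"ay": 0,"az": 0,"claw": 8.7}
    - {"tx": -3.16,"ty": 2.47,"tz": -0.3,"ax": 0,"ay": 0,"az": 0,"claw": 8.7}
    - {"tx": -3.16,"ty": 2.47,"tz": -0.3,"ax": 0,"ay": 0,"az": 0,"claw": 8.7}
    - {"tx": -3.16,"ty": 2.47,"tz": -0.3,"ax": 0,"ay": 0,"az": 0,"claw": 8.7}
    - {"tx": -3.16,"ty": 2.47,"tz": -0.3,"ax": 0,"ay": 0,"az": 0,"claw": 8.7}
    - {"tx": -3.16,"ty": 2.47,"tz": -0.3,"ax": 0,"ay": 0,"az": 0,"claw": 8.7}
    - {"tx": -3.16,"ty": 2.47,"tz": -0.3,"ax": 0,"ay": 0,"az": 0,"claw": 8.7}
    - {"tx": -3.16,"ty": 2.47,"tz": -0.3,"ax": 0,"ay": 0,"az": 0,"claw": 8.7}
    - {"tx": -3.16,"ty": 2.47,"tz": -0.3,"ax": 0,"ay": 0,"az": 0,"claw": 8.7}
    - {"tx": -3.16,"ty": 2.47,"tz": -0.3,"ax": 0,"ay": 0,"az": 0,"claw": 8.7}

```text
time_s: 1.82
tcp_pos: [0.641, 0.082, 0.2824]
ee_rot: [[-0.946, -0.323, -0.001], [-0.323, 0.946, -0.0], [0.001, 0.0, -1.0]]
wrist_force: [0.7, -1.1, -0.2]
gripper_width: 0.997
gripper_force: 0.0
```

Emit:
drive_tool:
  rows:
    - {"tx": 0,"ty": 0,"tz": 0,"ax": 0,"ay": 0,"az": 0.1,"claw": 8.7}
    - {"tx": 0,"ty": 0,"tz": 0,"ax": 0,"ay": 0,"az": 0.1,"claw": 8.7}
    - {"tx": 0,"ty": 0,"tz": 0,"ax": 0,"ay": 0,"az": 0.1,"claw": 8.7}
    - {"tx": 0,"ty": 0,"tz": 0,"ax": 0,"ay": 0,"az": 0.1,"claw": 8.7}
    - {"tx": 0,"ty": 0,"tz": 0,"ax": 0,"ay": 0,"az": 0.1,"claw": 8.7}
    - {"tx": 0,"ty": 0,"tz": 0,"ax": 0,"ay": 0,"az": 0,"claw": 8.7}
    - {"tx": 0,"ty": 0,"tz": 0,"ax": 0,"ay": 0,"az": 0,"claw": 8.7}
    - {"tx": 0,"ty": 0,"tz": 0,"ax": 0,"ay": 0,"az": 0,"claw": 8.7}

```text
time_s: 2.48
tcp_pos: [0.6404, 0.0801, 0.2823]
ee_rot: [[-0.986, 0.168, -0.0], [0.168, 0.986, -0.0], [0.0, -0.0, -1.0]]
wrist_force: [0.2, -0.2, -0.0]
gripper_width: 0.999
gripper_force: 0.0
```

```bash
python3 - <<'E'
from h import *
import json
s=sense();p,d=capture("wrist");np.savez("pics/w2.npz",p=p,d=d);cv2.imwrite("pics/w2.png",p[:,:,::-1])
json.dump({k:np.asarray(v).tolist() for k,v in s.items()},open("w2.json","w"))
print(np.round(s["tcp_pos"],4),np.round(s["ee_rot"],3),s["wrist_force"],s["time_s"])
E
```

```text
[0.6404 0.0801 0.2823] [[-0.986  0.168 -0.   ]
 [ 0.168  0.986 -0.   ]
 [ 0.    -0.    -1.   ]] [ 0.17003685 -0.22977129 -0.00773415] 2.4833
```

View pics/w2.png

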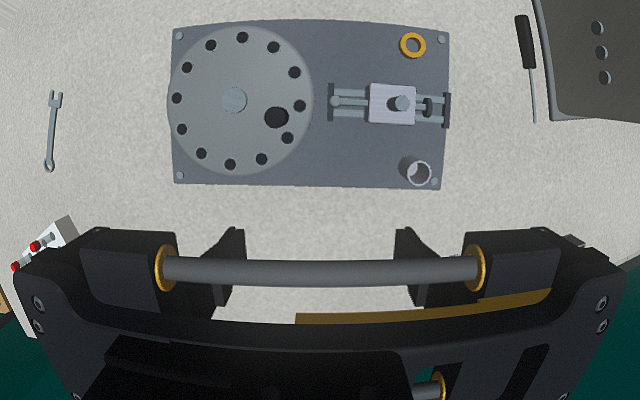

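The wrist view shows the whole stand: bores around hub (234,100), knob (277,118), post (400,103), nose (336,102), ring (412,45) and cup (418,172).

```bash
python3 - <<'E'
from h import *
import json
s=json.load(open("w2.json"));z=np.load("pics/w2.npz");p=z["p"]
g=cv2.cvtColor(p,cv2.COLOR_RGB2GRAY);g=cv2.GaussianBlur(g,(3,3),0)
m=(g<60).astype(np.uint8);m[:, :165]=0;m[:,315:]=0;m[190:]=0
n,l,st,c=cv2.connectedComponentsWithStats(m)
B=[]
for i in range(1,n):
    if 40<st[i,4]<150: B.append(wray(c[i],.070,s)[:2])
    elif st[i,4]>=150: print("knob blob",c[i],st[i])
B=np.array(B);print(len(B))
A=np.c_[2*B,np.ones(len(B))];x=np.linalg.lstsq(A,(B**2).sum(1),rcond=None)[0]
print("axis",x[:2],"bore r",np.sqrt(x[2]+x[:2]@x[:2]))
print("hub",wray((234,100),.076,s))
print("nose",wray((336,102),.049,s),"post",wray((402,103),.11,s))
print("ring",wray((412,45),.02,s),"cup",wray((418,173),.06,s))
# screws
for u in((180,37),(178,176),(431,37),(435,182)):print("screw",wray(u,.014,s))
a=cv2.resize(p[80:130,255:295,::-1],None,fx=9,fy=9,interpolation=cv2.INTER_CUBIC)
b=cv2.resize(p[80:130,375:435,::-1],None,fx=9,fy=9,interpolation=cv2.INTER_CUBIC)
a=cv2.convertScaleAbs(a,alpha=1.5,beta=0)
cv2.imwrite("pics/w2c.png",np.hstack([a,b])[:, :800] if a.shape[1]+b.shape[1]<=900 else 0)
E
```

```text
knob blob [276.04427083 116.8046875 ] [265 107  24  21 384]
12
axis [ 0.53074935 -0.00613559] bore r 0.08001067921509687
hub [ 0.53104041 -0.0052303   0.076     ]
nose [0.55598451 0.11564696 0.049     ] post [0.56857679 0.18350548 0.11      ]
ring [0.48832862 0.23639778 0.02      ] cup [0.6612939  0.20712421 0.06      ]
screw [ 0.40940204 -0.08825606  0.014     ]
screw [ 0.61530952 -0.13412667  0.014     ]
screw [0.47691817 0.26986513 0.014     ]
screw [0.69034585 0.24647934 0.014     ]
```

View pics/w2c.png

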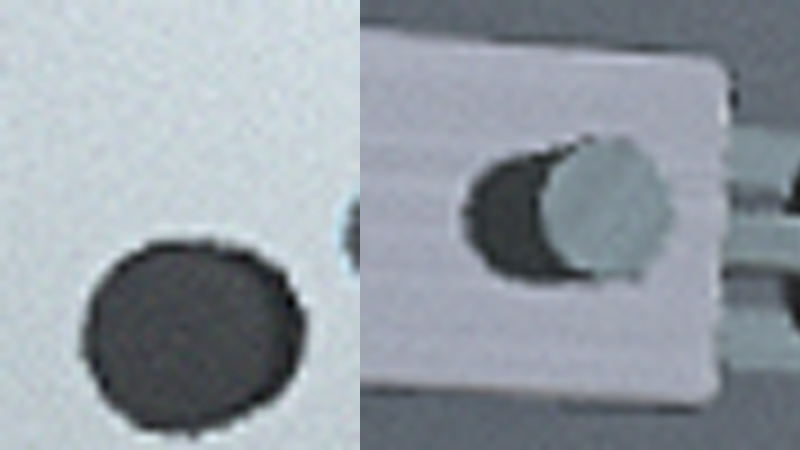

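The crop gives the post top at wrist pixel (402.4,103.1) and the knob top at (275.6,117.2). The bore radius (80 mm), nose (124 mm) and post (194 mm) distances all check out, so I go to the post.

Emit:
drive_tool:
  rows:
    - {"tx": 0,"ty": 0,"tz": 0,"ax": 0,"ay": 0,"az": 0.03,"claw": 8.7}
    - {"tx": 1.81,"ty": 1.76,"tz": 0,"ax": 0,"ay": 0,"az": 0,"claw": 8.7}
    - {"tx": 1.81,"ty": 1.76,"tz": 0,"ax": 0,"ay": 0,"az": 0,"claw": 8.7}
    - {"tx": 1.81,"ty": 1.76,"tz": 0,"ax": 0,"ay": 0,"az": 0,"claw": 8.7}
    - {"tx": 1.81,"ty": 1.76,"tz": 0,"ax": 0,"ay": 0,"az": 0,"claw": 8.7}
    - {"tx": 1.81,"ty": 1.76,"tz": 0,"ax": 0,"ay": 0,"az": 0,"claw": 8.7}
    - {"tx": 0,"ty": 0,"tz": 3,"ax": 0,"ay": 0,"az": 0,"claw": 8.7}
    - {"tx": 0,"ty": 0,"tz": 3,"ax": 0,"ay": 0,"az": 0,"claw": 8.7}
    - {"tx": 0,"ty": 0,"tz": 3,"ax": 0,"ay": 0,"az": 0,"claw": 8.7}
    - {"tx": 0,"ty": 0,"tz": 3,"ax": 0,"ay": 0,"az": 0,"claw": 8.7}

```text
time_s: 3.37
tcp_pos: [0.5692, 0.1847, 0.1618]
ee_rot: [[-0.98, 0.198, 0.001], [0.198, 0.98, 0.001], [-0.001, 0.001, -1.0]]
wrist_force: [0.7, 0.5, -0.5]
gripper_width: 1.002
gripper_force: 0.0
```

```bash
python3 - <<'E'
from h import *
import json
s=json.load(open("w2.json"));ax=np.array([.5309,-.0059])
for n,uv,z in(("knob",(275.6,117.2),.116),("post",(402.4,103.1),.11)):
    q=wray(uv,z,s)[:2];v=q-ax;print(n,q,np.hypot(*v),np.degrees(np.arctan2(v[1],v[0])))
for n,uv in(("scene",(337.5,207)),("side",(310,201))):print(ray(n,uv,.116))
E
```

```text
knob [0.56255711 0.04647827] 0.06120176326549525 58.851486035832636
post [0.56872508 0.18390729] 0.19353951434648667 78.72965609533517
[0.56197097 0.04467592 0.116     ]
[0.56488403 0.04323827 0.116     ]
```

Emit:
drive_tool:
  rows:
    - {"tx": 0,"ty": 0,"tz": 2.8,"ax": 0,"ay": 0,"az": 0,"claw": 8.7}
    - {"tx": 0,"ty": 0,"tz": 2.8,"ax": 0,"ay": 0,"az": 0,"claw": 8.7}
    - {"tx": 0,"ty": 0,"tz": 2.8,"ax": 0,"ay": 0,"az": 0,"claw": 8.7}
    - {"tx": 0,"ty": 0,"tz": 0,"ax": 0,"ay": 0,"az": 0,"claw": 1.0}
    - {"tx": 0,"ty": 0,"tz": 0,"ax": 0,"ay": 0,"az": 0,"claw": 1.0}
    - {"tx": 0,"ty": 0,"tz": 0,"ax": 0,"ay": 0,"az": 0,"claw": 1.0}
    - {"tx": 0,"ty": 0,"tz": 0,"ax": 0,"ay": 0,"az": 0,"claw": 1.0}
    - {"tx": 0,"ty": 0,"tz": 0,"ax": 0,"ay": 0,"az": 0,"claw": 1.0}
    - {"tx": 0,"ty": 0,"tz": 0,"ax": 0,"ay": 0,"az": 0,"claw": 1.0}
    - {"tx": 0,"ty": 0,"tz": 0,"ax": 0,"ay": 0,"az": 0,"claw": 1.0}

```text
time_s: 4.2
tcp_pos: [0.5698, 0.1847, 0.0797]
ee_rot: [[-0.98, 0.2, 0.002], [0.2, 0.98, 0.001], [-0.001, 0.001, -1.0]]
wrist_force: [-0.1, 0.5, 0.4]
gripper_width: 0.557
gripper_force: 0.0
```

Emit:
drive_tool:
  rows:
    - {"tx": 0,"ty": 0,"tz": 0,"ax": 0,"ay": 0,"az": 0,"claw": 1.0}
    - {"tx": 0,"ty": 0,"tz": 0,"ax": 0,"ay": 0,"az": 0,"claw": 1.0}

```text
time_s: 4.37
tcp_pos: [0.5695, 0.1845, 0.0789]
ee_rot: [[-0.98, 0.2, 0.0], [0.2, 0.98, 0.0], [-0.0, 0.0, -1.0]]
wrist_force: [-0.7, 0.5, 0.6]
gripper_width: 0.402
gripper_force: 0.0
```

Emit:
drive_tool:
  rows:
    - {"tx": 0,"ty": 0,"tz": 0,"ax": 0,"ay": 0,"az": 0,"claw": 1.0}
    - {"tx": 0,"ty": 0,"tz": 0,"ax": 0,"ay": 0,"az": 0,"claw": 1.0}
    - {"tx": 0,"ty": 0,"tz": 0,"ax": 0,"ay": 0,"az": 0,"claw": 1.0}
    - {"tx": 0,"ty": 0,"tz": 0,"ax": 0,"ay": 0,"az": 0,"claw": 1.0}
    - {"tx": 0,"ty": 0,"tz": 0,"ax": 0,"ay": 0,"az": 0,"claw": 1.0}
    - {"tx": 0,"ty": -0.5,"tz": 0,"ax": 0,"ay": 0,"az": 0,"claw": 1.0}
    - {"tx": 0,"ty": -0.5,"tz": 0,"ax": 0,"ay": 0,"az": 0,"claw": 1.0}

```text
time_s: 4.95
tcp_pos: [0.5681, 0.1778, 0.0785]
ee_rot: [[-0.98, 0.2, 0.003], [0.2, 0.98, 0.006], [-0.002, 0.006, -1.0]]
wrist_force: [-0.6, 10.0, -1.3]
gripper_width: 0.198
gripper_force: 30.0
```

Emit:
drive_tool:
  rows:
    - {"tx": 0,"ty": -0.5,"tz": 0,"ax": 0,"ay": 0,"az": 0,"claw": 1.0}
    - {"tx": 0,"ty": -0.5,"tz": 0,"ax": 0,"ay": 0,"az": 0,"claw": 1.0}
    - {"tx": 0,"ty": -0.5,"tz": 0,"ax": 0,"ay": 0,"az": 0,"claw": 1.0}
    - {"tx": 0,"ty": -0.5,"tz": 0,"ax": 0,"ay": 0,"az": 0,"claw": 1.0}
    - {"tx": 0,"ty": -0.3,"tz": 0,"ax": 0,"ay": 0,"az": 0,"claw": 1.0}
    - {"tx": 0,"ty": -0.2,"tz": 0,"ax": 0,"ay": 0,"az": 0,"claw": 1.0}
    - {"tx": 0,"ty": 0,"tz": 0,"ax": 0,"ay": 0,"az": 0,"claw": 1.0}

```text
time_s: 5.53
tcp_pos: [0.5632, 0.1531, 0.0785]
ee_rot: [[-0.98, 0.2, 0.003], [0.2, 0.98, 0.005], [-0.002, 0.006, -1.0]]
wrist_force: [-0.9, 7.9, -2.0]
gripper_width: 0.198
gripper_force: 30.0
```

Emit:
drive_tool:
  rows:
    - {"tx": 0,"ty": -0.15,"tz": 0,"ax": 0,"ay": 0,"az": 0,"claw": 1.0}
    - {"tx": 0,"ty": -0.15,"tz": 0,"ax": 0,"ay": 0,"az": 0,"claw": 1.0}

```text
time_s: 5.7
tcp_pos: [0.5627, 0.1507, 0.0785]
ee_rot: [[-0.98, 0.199, 0.004], [0.199, 0.98, 0.006], [-0.003, 0.006, -1.0]]
wrist_force: [-0.9, 9.1, -2.6]
gripper_width: 0.198
gripper_force: 30.0
```

Emit:
drive_tool:
  rows:
    - {"tx": 0,"ty": -0.1,"tz": 0,"ax": 0,"ay": 0,"az": 0,"claw": 1.0}
    - {"tx": 0,"ty": 0,"tz": 0,"ax": 0,"ay": 0,"az": 0,"claw": 1.0}

```text
time_s: 5.87
tcp_pos: [0.5625, 0.1495, 0.0785]
ee_rot: [[-0.98, 0.199, 0.004], [0.199, 0.98, 0.005], [-0.002, 0.006, -1.0]]
wrist_force: [-0.7, 8.7, -2.2]
gripper_width: 0.192
gripper_force: 30.0
```

Emit:
drive_tool:
  rows:
    - {"tx": 0,"ty": -0.1,"tz": 0,"ax": 0,"ay": 0,"az": 0,"claw": 1.0}
    - {"tx": 0,"ty": -0.1,"tz": 0,"ax": 0,"ay": 0,"az": 0,"claw": 1.0}

```text
time_s: 6.03
tcp_pos: [0.5623, 0.1482, 0.0785]
ee_rot: [[-0.98, 0.199, 0.004], [0.199, 0.98, 0.006], [-0.003, 0.007, -1.0]]
wrist_force: [-2.0, 11.9, -2.2]
gripper_width: 0.198
gripper_force: 30.0
```

Emit:
drive_tool:
  rows:
    - {"tx": 0,"ty": -0.1,"tz": 0,"ax": 0,"ay": 0,"az": 0,"claw": 1.0}
    - {"tx": 0,"ty": 0,"tz": 0,"ax": 0,"ay": 0,"az": 0,"claw": 1.0}

```text
time_s: 6.2
tcp_pos: [0.5621, 0.1473, 0.0785]
ee_rot: [[-0.98, 0.199, 0.004], [0.199, 0.98, 0.006], [-0.003, 0.007, -1.0]]
wrist_force: [-1.4, 11.1, -2.6]
gripper_width: 0.199
gripper_force: 30.0
```

Emit:
drive_tool:
  rows:
    - {"tx": 0,"ty": -0.1,"tz": 0,"ax": 0,"ay": 0,"az": 0,"claw": 1.0}
    - {"tx": 0,"ty": 0,"tz": 0,"ax": 0,"ay": 0,"az": 0,"claw": 1.0}

```text
time_s: 6.37
tcp_pos: [0.5619, 0.1465, 0.0785]
ee_rot: [[-0.98, 0.199, 0.004], [0.199, 0.98, 0.007], [-0.003, 0.007, -1.0]]
wrist_force: [-0.6, 10.7, -2.3]
gripper_width: 0.198
gripper_force: 30.1
```

Emit:
drive_tool:
  rows:
    - {"tx": 0,"ty": -0.1,"tz": 0,"ax": 0,"ay": 0,"az": 0,"claw": 1.0}
    - {"tx": 0,"ty": 0,"tz": 0,"ax": 0,"ay": 0,"az": 0,"claw": 1.0}

```text
time_s: 6.53
tcp_pos: [0.5618, 0.1456, 0.0785]
ee_rot: [[-0.98, 0.199, 0.005], [0.199, 0.98, 0.007], [-0.003, 0.008, -1.0]]
wrist_force: [-1.2, 12.3, -2.5]
gripper_width: 0.199
gripper_force: 30.1
```

Emit:
drive_tool:
  rows:
    - {"tx": 0,"ty": -0.1,"tz": 0,"ax": 0,"ay": 0,"az": 0,"claw": 1.0}
    - {"tx": 0,"ty": 0,"tz": 0,"ax": 0,"ay": 0,"az": 0,"claw": 1.0}

```text
time_s: 6.7
tcp_pos: [0.5617, 0.1454, 0.0785]
ee_rot: [[-0.98, 0.199, 0.005], [0.199, 0.98, 0.008], [-0.004, 0.009, -1.0]]
wrist_force: [-1.7, 13.8, -2.4]
gripper_width: 0.197
gripper_force: 30.1
```

Emit:
drive_tool:
  rows:
    - {"tx": 0,"ty": -0.1,"tz": 0,"ax": 0,"ay": 0,"az": 0,"claw": 1.0}
    - {"tx": 0,"ty": 0,"tz": 0,"ax": 0,"ay": 0,"az": 0,"claw": 1.0}

```text
time_s: 6.87
tcp_pos: [0.5618, 0.1454, 0.0785]
ee_rot: [[-0.98, 0.199, 0.006], [0.199, 0.98, 0.009], [-0.004, 0.01, -1.0]]
wrist_force: [-1.8, 16.8, -3.3]
gripper_width: 0.198
gripper_force: 30.1
```

The carriage has hit its hard stop at 154.5 mm from the axis, with force climbing and no more travel. I ease off, open and lift.

Emit:
drive_tool:
  rows:
    - {"tx": 0,"ty": 0.1,"tz": 0,"ax": 0,"ay": 0,"az": 0,"claw": 1.0}
    - {"tx": 0,"ty": 0,"tz": 0,"ax": 0,"ay": 0,"az": 0,"claw": 5.5}
    - {"tx": 0,"ty": 0,"tz": 0,"ax": 0,"ay": 0,"az": 0,"claw": 5.5}
    - {"tx": 0,"ty": 0,"tz": 0,"ax": 0,"ay": 0,"az": 0,"claw": 5.5}
    - {"tx": 0,"ty": 0,"tz": 0,"ax": 0,"ay": 0,"az": 0,"claw": 5.5}
    - {"tx": 0,"ty": 0,"tz": 0,"ax": 0,"ay": 0,"az": 0,"claw": 5.5}
    - {"tx": 0,"ty": 0,"tz": -3,"ax": 0,"ay": 0,"az": 0,"claw": 5.5}
    - {"tx": 0,"ty": 0,"tz": -3,"ax": 0,"ay": 0,"az": 0,"claw": 5.5}
    - {"tx": 0,"ty": 0,"tz": 0,"ax": 0,"ay": 0,"az": 0,"claw": 5.5}

```text
time_s: 7.62
tcp_pos: [0.5641, 0.1412, 0.1447]
ee_rot: [[-0.98, 0.199, 0.011], [0.199, 0.98, 0.004], [-0.01, 0.006, -1.0]]
wrist_force: [0.1, -0.1, 0.9]
gripper_width: 0.615
gripper_force: 0.0
```

```bash
python3 - <<'E'
from h import *
s=sense();p,d=capture("wrist");cv2.imwrite("pics/w3.png",p[:,:,::-1])
print(np.round(s["tcp_pos"],4),np.round(s["ee_rot"],3).tolist(),np.round(s["wrist_force"],1),s["gripper_width"],s["time_s"])
R=np.array(s["ee_rot"]);print("to knob in tool cm",100*R.T@(np.array([.5622,.0456,.081])-s["tcp_pos"]))
E
```

```text
[0.5641 0.1412 0.1447] [[-0.98, 0.199, 0.011], [0.199, 0.98, 0.004], [-0.01, 0.006, -1.0]] [ 0.1 -0.1  0.9] 0.6153845577359296 7.6167
to knob in tool cm [-1.64999028 -9.4384598   6.33514004]
```

View pics/w3.png

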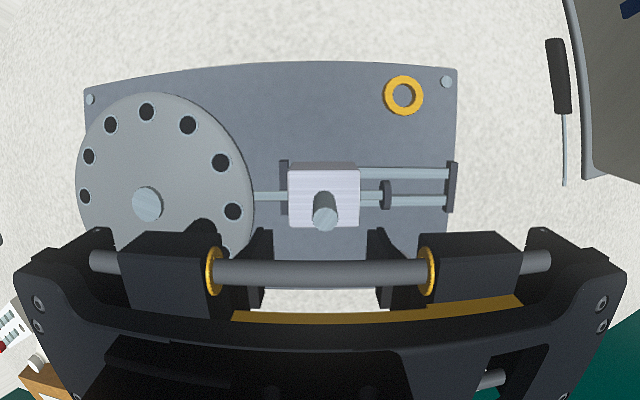

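The picture shows the carriage home, with the stem reaching the rim and the tail disc clear at (386,194). The tail disc can serve as a gauge of plunger travel. Next is the knob.

Emit:
drive_tool:
  rows:
    - {"tx": -0.41,"ty": -2.36,"tz": 0,"ax": 0,"ay": 0,"az": 0,"claw": 5.5}
    - {"tx": -0.41,"ty": -2.36,"tz": 0,"ax": 0,"ay": 0,"az": 0,"claw": 5.5}
    - {"tx": -0.41,"ty": -2.36,"tz": 0,"ax": 0,"ay": 0,"az": 0,"claw": 5.5}
    - {"tx": -0.41,"ty": -2.36,"tz": 0,"ax": 0,"ay": 0,"az": 0,"claw": 5.5}
    - {"tx": 0,"ty": 0,"tz": 0,"ax": 0,"ay": 0,"az": 0,"claw": 5.5}
    - {"tx": 0,"ty": 0,"tz": 2,"ax": 0,"ay": 0,"az": 0,"claw": 5.5}
    - {"tx": 0,"ty": 0,"tz": 2,"ax": 0,"ay": 0,"az": 0,"claw": 5.5}
    - {"tx": 0,"ty": 0,"tz": 2,"ax": 0,"ay": 0,"az": 0,"claw": 5.5}
    - {"tx": 0,"ty": 0,"tz": 0,"ax": 0,"ay": 0,"az": 0,"claw": 5.5}

```text
time_s: 8.42
tcp_pos: [0.5542, 0.0437, 0.0741]
ee_rot: [[-0.979, 0.202, -0.009], [0.202, 0.979, -0.002], [0.008, -0.004, -1.0]]
wrist_force: [-0.5, 0.3, -0.3]
gripper_width: 0.635
gripper_force: 0.0
```

```bash
python3 - <<'E'
from h import *
s=sense();p,d=capture("wrist");cv2.imwrite("pics/w4.png",p[:,:,::-1])
print(np.round(s["tcp_pos"],4),np.round(s["ee_rot"],3).tolist(),np.round(s["wrist_force"],1),s["gripper_width"],s["time_s"])
R=np.array(s["ee_rot"]);print("to knob in tool cm",100*R.T@(np.array([.5622,.0456,.081])-s["tcp_pos"]))
E
```

```text
[0.5542 0.0437 0.0741] [[-0.979, 0.202, -0.009], [0.202, 0.979, -0.002], [0.008, -0.004, -1.0]] [-0.5  0.3 -0.3] 0.6347513143899542 8.4167
to knob in tool cm [-0.73787088  0.3493778  -0.69423611]
```

View pics/w4.png

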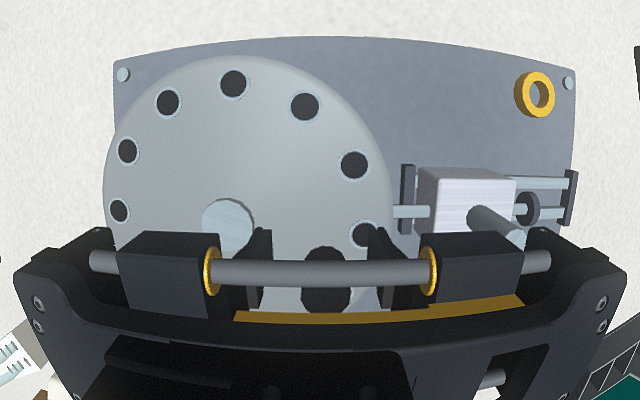

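The knob is between the fingers at (325,280), toward tool −x, and the tail disc is visible at (528,208). I let the arm settle and measure before correcting.

Emit:
drive_tool:
  rows:
    - {"tx": 0,"ty": 0,"tz": -0.3,"ax": 0,"ay": 0,"az": 0,"claw": 5.5}
    - {"tx": 0,"ty": 0,"tz": 0,"ax": 0,"ay": 0,"az": 0,"claw": 5.5}
    - {"tx": 0,"ty": 0,"tz": 0,"ax": 0,"ay": 0,"az": 0,"claw": 5.5}
    - {"tx": 0,"ty": 0,"tz": 0,"ax": 0,"ay": 0,"az": 0,"claw": 5.5}

```text
time_s: 8.8
tcp_pos: [0.5582, 0.0449, 0.0828]
ee_rot: [[-0.98, 0.2, 0.002], [0.2, 0.98, 0.001], [-0.002, 0.001, -1.0]]
wrist_force: [0.8, -0.2, -0.1]
gripper_width: 0.636
gripper_force: 0.0
```

Emit:
drive_tool:
  rows:
    - {"tx": -0.38,"ty": 0.15,"tz": 0.1,"ax": 0,"ay": 0,"az": 0,"claw": 5.5}
    - {"tx": 0,"ty": 0,"tz": 0,"ax": 0,"ay": 0,"az": 0,"claw": 1.8}
    - {"tx": 0,"ty": 0,"tz": 0,"ax": 0,"ay": 0,"az": 0,"claw": 1.8}
    - {"tx": 0,"ty": 0,"tz": 0,"ax": 0,"ay": 0,"az": 0,"claw": 1.8}
    - {"tx": 0,"ty": 0,"tz": 0,"ax": 0,"ay": 0,"az": 0,"claw": 1.8}
    - {"tx": 0,"ty": 0,"tz": 0,"ax": 0,"ay": 0,"az": 0,"claw": 1.8}
    - {"tx": 0,"ty": 0,"tz": 0,"ax": 0,"ay": 0,"az": 0,"claw": 1.8}
    - {"tx": 0,"ty": 0,"tz": 0,"ax": 0,"ay": 0,"az": 0,"claw": 1.8}
    - {"tx": 0,"ty": 0,"tz": 0,"ax": 0,"ay": 0,"az": 0,"claw": 1.8}

```text
time_s: 9.55
tcp_pos: [0.5615, 0.045, 0.0805]
ee_rot: [[-0.98, 0.2, -0.0], [0.2, 0.98, -0.0], [0.0, -0.0, -1.0]]
wrist_force: [0.0, -1.2, 0.4]
gripper_width: 0.267
gripper_force: 30.0
```

```bash
cat >> h.py <<'E'
AX=np.array([.5309,-.0059])
def look(k,show=True):
    s=sense();p,d=capture("wrist");np.savez(f"pics/k{k}.npz",p=p,tcp=s["tcp_pos"],rot=s["ee_rot"])
    v=s["tcp_pos"][:2]-AX
    th=np.degrees(np.arctan2(v[1],v[0]));f=np.array(s["wrist_force"])
    tg=np.array([-np.sin(np.radians(th)),np.cos(np.radians(th))])
    print(k,"t",s["time_s"],"th %.1f r %.1f z %.1f"%(th,1e3*np.hypot(*v),1e3*s["tcp_pos"][2]),"F tan %.1f rad %.1f z %.1f"%(f[:2]@tg,f[:2]@v/np.hypot(*v),f[2]),"gw %.3f gf %.1f"%(s["gripper_width"],s["gripper_force"]))
    # predicted tail-disc pixel window: project points along stand y at z .049
    c=camera_params("wrist");K=c["intrinsics"];T=np.linalg.inv(np.array(c["tool_from_camera"]))
    R=np.array(s["ee_rot"])
    def pj(X):
        q=T[:3,:3]@(R.T@(X-s["tcp_pos"]))+T[:3,3];r=np.hypot(q[0],q[1]);a=np.arctan2(r,q[2])
        return np.array([K[0,2],K[1,2]])+K[0,0]*a*q[:2]/r
    u=np.array([np.cos(np.radians(78.6)),np.sin(np.radians(78.6))])
    # sample grey along plunger's line, z=.049, rail axis, from 150 to 260 mm
    ds=np.arange(.175,.245,.00025)
    g=cv2.cvtColor(p,cv2.COLOR_RGB2GRAY).astype(np.float32)
    lat=np.array([-u[1],u[0]])
    P=[]
    for z in(.055,.058):   # upper edge band of the disc
      for o in(-.006,0,.006):
        uv=np.array([pj(np.array([*(AX+u*y+lat*o),z])) for y in ds],np.float32)
        P.append(cv2.remap(g,uv[None,:,0].copy(),uv[None,:,1].copy(),cv2.INTER_LINEAR)[0])
    return ds,np.array(P),pj,s,p
E
python3 - <<'E'
from h import *
ds,P,pj,s,p=look(0)
for r in P: print(r[::8].astype(int).tolist())
print((ds[::8]*1e3).astype(int).tolist())
E
```

```text
0 t 9.55 th 59.0 r 59.4 z 80.5 F tan -0.6 rad -1.0 z 0.4 gw 0.267 gf 30.0
[94, 97, 100, 105, 104, 102, 100, 109, 155, 179, 164, 53, 53, 59, 54, 55, 53, 53, 101, 96, 87, 175, 182, 183, 181, 181, 182, 179, 178, 181, 181, 180, 182, 183, 183]
[102, 157, 211, 220, 218, 215, 216, 208, 174, 176, 174, 174, 177, 176, 168, 45, 57, 56, 72, 98, 96, 131, 180, 181, 179, 181, 179, 185, 184, 182, 181, 181, 184, 182, 186]
[209, 210, 209, 210, 210, 210, 209, 196, 144, 155, 155, 155, 159, 141, 54, 57, 58, 67, 100, 95, 105, 144, 140, 139, 142, 141, 143, 142, 141, 140, 143, 143, 149, 55, 62]
[98, 102, 104, 102, 105, 104, 102, 110, 150, 167, 57, 56, 55, 56, 55, 54, 69, 97, 91, 109, 175, 159, 161, 160, 159, 162, 161, 162, 161, 164, 165, 127, 130, 137, 108]
[105, 141, 210, 215, 212, 211, 202, 171, 174, 179, 178, 181, 181, 120, 52, 56, 58, 87, 95, 90, 161, 182, 180, 182, 182, 183, 182, 182, 183, 183, 181, 182, 182, 187, 124]
[211, 211, 210, 211, 208, 211, 202, 175, 178, 178, 178, 177, 182, 58, 55, 56, 69, 99, 96, 110, 141, 138, 141, 141, 143, 143, 143, 142, 139, 142, 149, 80, 59, 62, 63]
[175, 177, 179, 181, 183, 185, 187, 189, 191, 193, 195, 197, 199, 201, 203, 205, 207, 209, 211, 213, 215, 217, 219, 221, 223, 225, 227, 229, 231, 233, 235, 237, 239, 241, 243]
```

The knob is held with 30 N and nothing odd shows. I precompute the step increments for the circle.

```bash
cat >> h.py <<'E'
def go(k):
    ds,P,pj,s,p=look(k)
    o=[]
    for r in P[[1,2,4,5]]:
        i0=np.searchsorted(ds,.192);i=np.where(r[i0:]<110)[0]
        a=ds[i0+i[0]] if len(i) else 0
        j=np.where(r[i0+i[0]:]>122)[0] if len(i) else []
        b=ds[i0+i[0]+j[0]] if len(j) else 0
        o.append("%.1f-%.1f"%(a*1e3,b*1e3))
    print("   disc",*o)
E
python3 - <<'E'
import numpy as np
for b in range(24):
    f=np.radians(-19.5+15*b+3.75*np.arange(5));x=6*np.sin(f);y=6*np.cos(f)
    print(b,*["%.2f/%.2f"%(a,c) for a,c in zip(np.diff(x),np.diff(y))])
from h import *
go("0b")
E
```

```text
0 0.37/0.12 0.38/0.09 0.39/0.07 0.39/0.04
1 0.39/0.02 0.39/-0.01 0.39/-0.03 0.39/-0.06
2 0.38/-0.08 0.38/-0.11 0.37/-0.13 0.36/-0.16
3 0.35/-0.18 0.34/-0.20 0.32/-0.22 0.31/-0.25
4 0.29/-0.26 0.27/-0.28 0.25/-0.30 0.23/-0.32
5 0.21/-0.33 0.19/-0.34 0.17/-0.36 0.14/-0.37
6 0.12/-0.37 0.09/-0.38 0.07/-0.39 0.04/-0.39
7 0.02/-0.39 -0.01/-0.39 -0.03/-0.39 -0.06/-0.39
8 -0.08/-0.38 -0.11/-0.38 -0.13/-0.37 -0.16/-0.36
9 -0.18/-0.35 -0.20/-0.34 -0.22/-0.32 -0.25/-0.31
10 -0.26/-0.29 -0.28/-0.27 -0.30/-0.25 -0.32/-0.23
11 -0.33/-0.21 -0.34/-0.19 -0.36/-0.17 -0.37/-0.14
12 -0.37/-0.12 -0.38/-0.09 -0.39/-0.07 -0.39/-0.04
13 -0.39/-0.02 -0.39/0.01 -0.39/0.03 -0.39/0.06
14 -0.38/0.08 -0.38/0.11 -0.37/0.13 -0.36/0.16
15 -0.35/0.18 -0.34/0.20 -0.32/0.22 -0.31/0.25
16 -0.29/0.26 -0.27/0.28 -0.25/0.30 -0.23/0.32
17 -0.21/0.33 -0.19/0.34 -0.17/0.36 -0.14/0.37
18 -0.12/0.37 -0.09/0.38 -0.07/0.39 -0.04/0.39
19 -0.02/0.39 0.01/0.39 0.03/0.39 0.06/0.39
20 0.08/0.38 0.11/0.38 0.13/0.37 0.16/0.36
21 0.18/0.35 0.20/0.34 0.22/0.32 0.25/0.31
22 0.26/0.29 0.28/0.27 0.30/0.25 0.32/0.23
23 0.33/0.21 0.34/0.19 0.36/0.17 0.37/0.14
0b t 9.6 th 59.0 r 59.4 z 80.5 F tan -0.2 rad -0.9 z 0.6 gw 0.267 gf 30.0
   disc 204.0-217.0 201.8-215.8 201.2-214.3 200.2-213.8
```

Emit:
drive_tool:
  rows:
    - {"tx": 0.37,"ty": 0.12,"tz": 0,"ax": 0,"ay": 0,"az": 0,"claw": 1.8}
    - {"tx": 0.38,"ty": 0.09,"tz": 0,"ax": 0,"ay": 0,"az": 0,"claw": 1.8}
    - {"tx": 0.39,"ty": 0.07,"tz": 0,"ax": 0,"ay": 0,"az": 0,"claw": 1.8}
    - {"tx": 0.39,"ty": 0.04,"tz": 0,"ax": 0,"ay": 0,"az": 0,"claw": 1.8}

```text
time_s: 9.98
tcp_pos: [0.5481, 0.0511, 0.0805]
ee_rot: [[-0.98, 0.2, 0.002], [0.2, 0.98, -0.0], [-0.002, 0.0, -1.0]]
wrist_force: [3.3, -3.6, -2.6]
gripper_width: 0.267
gripper_force: 30.0
```

```bash
python3 -c "
from h import *
go(1)"
```

```text
1 t 9.9833 th 73.2 r 59.6 z 80.5 F tan -4.2 rad -2.5 z -2.6 gw 0.267 gf 30.0
   disc 204.0-216.8 202.5-215.8 201.0-214.5 201.0-0.0
```

Emit:
drive_tool:
  rows:
    - {"tx": 0.39,"ty": 0.02,"tz": 0,"ax": 0,"ay": 0,"az": 0,"claw": 1.8}
    - {"tx": 0.39,"ty": -0.01,"tz": 0,"ax": 0,"ay": 0,"az": 0,"claw": 1.8}
    - {"tx": 0.39,"ty": -0.03,"tz": 0,"ax": 0,"ay": 0,"az": 0,"claw": 1.8}
    - {"tx": 0.39,"ty": -0.06,"tz": 0,"ax": 0,"ay": 0,"az": 0,"claw": 1.8}

```text
time_s: 10.37
tcp_pos: [0.5329, 0.0538, 0.0805]
ee_rot: [[-0.98, 0.2, 0.003], [0.2, 0.98, 0.0], [-0.003, 0.001, -1.0]]
wrist_force: [4.8, -3.6, -3.4]
gripper_width: 0.263
gripper_force: 30.0
```

```bash
python3 -c "
from h import *
go(2)"
```

```text
2 t 10.3667 th 88.1 r 59.7 z 80.5 F tan -4.9 rad -3.4 z -3.4 gw 0.263 gf 30.0
   disc 204.0-217.0 202.8-215.3 197.2-214.3 201.0-212.8
```

Emit:
drive_tool:
  rows:
    - {"tx": 0.38,"ty": -0.08,"tz": 0,"ax": 0,"ay": 0,"az": 0,"claw": 1.8}
    - {"tx": 0.38,"ty": -0.11,"tz": 0,"ax": 0,"ay": 0,"az": 0,"claw": 1.8}
    - {"tx": 0.37,"ty": -0.13,"tz": 0,"ax": 0,"ay": 0,"az": 0,"claw": 1.8}
    - {"tx": 0.36,"ty": -0.16,"tz": 0,"ax": 0,"ay": 0,"az": 0,"claw": 1.8}

```text
time_s: 10.75
tcp_pos: [0.5176, 0.0525, 0.0805]
ee_rot: [[-0.98, 0.2, 0.003], [0.2, 0.98, 0.001], [-0.003, 0.002, -1.0]]
wrist_force: [4.5, -1.8, -4.6]
gripper_width: 0.266
gripper_force: 30.0
```

```bash
python3 -c "
from h import *
go(3)"
```

```text
3 t 10.75 th 102.8 r 59.9 z 80.5 F tan -4.0 rad -2.8 z -4.6 gw 0.266 gf 30.0
   disc 192.0-0.0 203.0-214.8 192.0-0.0 201.0-212.8
```

Emit:
drive_tool:
  rows:
    - {"tx": 0.35,"ty": -0.18,"tz": 0,"ax": 0,"ay": 0,"az": 0,"claw": 1.8}
    - {"tx": 0.34,"ty": -0.2,"tz": 0,"ax": 0,"ay": 0,"az": 0,"claw": 1.8}
    - {"tx": 0.32,"ty": -0.22,"tz": 0,"ax": 0,"ay": 0,"az": 0,"claw": 1.8}
    - {"tx": 0.31,"ty": -0.25,"tz": 0,"ax": 0,"ay": 0,"az": 0,"claw": 1.8}

```text
time_s: 11.13
tcp_pos: [0.5036, 0.0475, 0.0806]
ee_rot: [[-0.98, 0.199, 0.005], [0.199, 0.98, 0.002], [-0.004, 0.003, -1.0]]
wrist_force: [9.2, 2.0, -9.8]
gripper_width: 0.263
gripper_force: 30.0
```

```bash
python3 -c "
from h import *
go(4)"
```

```text
4 t 11.1333 th 117.0 r 60.0 z 80.6 F tan -9.0 rad -2.4 z -9.8 gw 0.263 gf 30.0
   disc 0.0-0.0 192.0-0.0 192.0-0.0 208.5-0.0
```

Emit:
drive_tool:
  rows:
    - {"tx": 0.29,"ty": -0.26,"tz": 0,"ax": 0,"ay": 0,"az": 0,"claw": 1.8}
    - {"tx": 0.27,"ty": -0.28,"tz": 0,"ax": 0,"ay": 0,"az": 0,"claw": 1.8}
    - {"tx": 0.25,"ty": -0.3,"tz": 0,"ax": 0,"ay": 0,"az": 0,"claw": 1.8}
    - {"tx": 0.23,"ty": -0.32,"tz": 0,"ax": 0,"ay": 0,"az": 0,"claw": 1.8}

```text
time_s: 11.52
tcp_pos: [0.4919, 0.0398, 0.0806]
ee_rot: [[-0.98, 0.199, 0.007], [0.199, 0.98, 0.005], [-0.006, 0.006, -1.0]]
wrist_force: [4.0, 7.2, -6.6]
gripper_width: 0.27
gripper_force: 30.0
```

```bash
python3 -c "
from h import *
go(5)"
```

```text
5 t 11.5167 th 130.5 r 60.1 z 80.6 F tan -7.8 rad 2.9 z -6.6 gw 0.270 gf 30.0
   disc 199.5-0.0 192.0-0.0 196.8-0.0 192.0-0.0
```

Emit:
drive_tool:
  rows:
    - {"tx": 0.21,"ty": -0.33,"tz": 0,"ax": 0,"ay": 0,"az": 0,"claw": 1.8}
    - {"tx": 0.19,"ty": -0.34,"tz": 0,"ax": 0,"ay": 0,"az": 0,"claw": 1.8}
    - {"tx": 0.17,"ty": -0.36,"tz": 0,"ax": 0,"ay": 0,"az": 0,"claw": 1.8}
    - {"tx": 0.14,"ty": -0.37,"tz": 0,"ax": 0,"ay": 0,"az": 0,"claw": 1.8}

```text
time_s: 11.9
tcp_pos: [0.4794, 0.0256, 0.0806]
ee_rot: [[-0.98, 0.199, 0.001], [0.199, 0.98, 0.001], [-0.0, 0.001, -1.0]]
wrist_force: [0.7, 1.6, -2.9]
gripper_width: 0.269
gripper_force: 30.0
```

```bash
python3 -c "
from h import *
go(6)"
```

```text
6 t 11.9 th 148.6 r 60.3 z 80.6 F tan -1.7 rad 0.2 z -2.9 gw 0.269 gf 30.0
   disc 192.0-0.0 192.0-0.0 192.0-0.0 192.0-0.0
```

Emit:
drive_tool:
  rows:
    - {"tx": 0.12,"ty": -0.37,"tz": 0,"ax": 0,"ay": 0,"az": 0,"claw": 1.8}
    - {"tx": 0.09,"ty": -0.38,"tz": 0,"ax": 0,"ay": 0,"az": 0,"claw": 1.8}
    - {"tx": 0.07,"ty": -0.39,"tz": 0,"ax": 0,"ay": 0,"az": 0,"claw": 1.8}
    - {"tx": 0.04,"ty": -0.39,"tz": 0,"ax": 0,"ay": 0,"az": 0,"claw": 1.8}

```text
time_s: 12.28
tcp_pos: [0.4728, 0.0108, 0.0805]
ee_rot: [[-0.98, 0.2, -0.0], [0.2, 0.98, 0.001], [0.0, 0.001, -1.0]]
wrist_force: [-0.4, 4.9, -2.5]
gripper_width: 0.266
gripper_force: 30.0
```

```bash
python3 -c "
from h import *
go(7)"
```

```text
7 t 12.2833 th 164.0 r 60.5 z 80.5 F tan -4.6 rad 1.8 z -2.5 gw 0.266 gf 30.0
   disc 192.0-0.0 192.0-0.0 192.0-0.0 192.0-0.0
```

```bash
python3 - <<'E'
from h import *
t=[]
for k in range(2,8):
    p=np.load(f"pics/k{k}.npz")["p"];t.append(cv2.resize(p[150:285,410:640,::-1],(400,200)))
cv2.imwrite("pics/m.png",np.vstack([np.hstack(t[i:i+2]) for i in(0,2,4)]))
E
```

```text
(no output)
```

View pics/m.png

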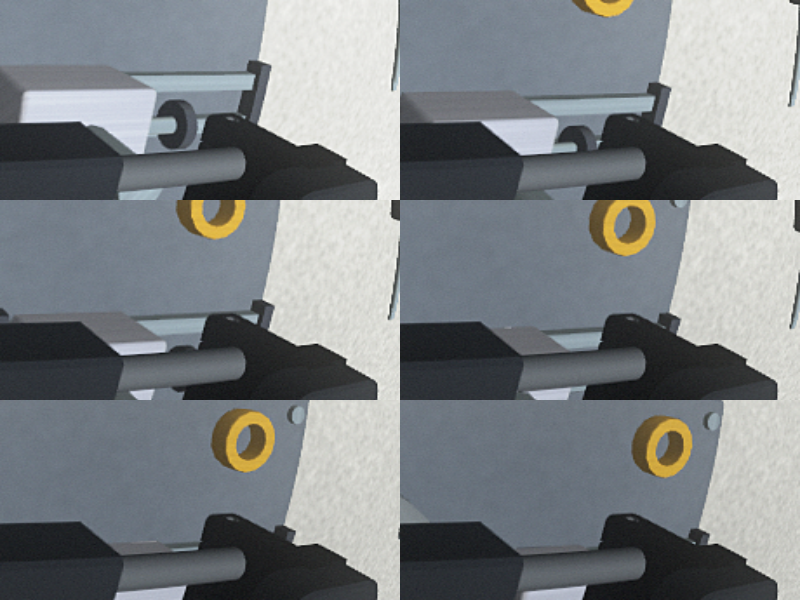

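The montage shows the gripper hiding the tail disc beyond θ≈120°. I will gauge the disc from the scene camera instead.

```bash
cat >> h.py <<'E'
U=np.array([np.cos(np.radians(78.6)),np.sin(np.radians(78.6))])
def pjs(X,n="scene"):
    c=camera_params(n);q=c["intrinsics"]@(c["R"]@X+c["t"]);return q[:2]/q[2]
def disc(k,N=3):
    g=np.mean([cv2.cvtColor(capture("scene")[0],cv2.COLOR_RGB2GRAY).astype(float) for _ in range(N)],0)
    np.save(f"pics/s{k}.npy",g)
    a=pjs(np.array([*(AX+U*.208),.049]));b=pjs(np.array([*(AX+U*.218),.049]))
    c=(a+b)/2;e=(b-a)/np.hypot(*(b-a))
    yy,xx=np.mgrid[:400,:640];w=(np.hypot(xx-c[0],yy-c[1])<8)*np.clip(45-g,0,25)
    m=np.array([(w*xx).sum(),(w*yy).sum()])/w.sum()
    s=sense();v=s["tcp_pos"][:2]-AX;th=np.degrees(np.arctan2(v[1],v[0]));tg=np.array([-v[1],v[0]])/np.hypot(*v)
    print(k,"th %.1f"%th,"Ftan %.1f"%(np.array(s["wrist_force"])[:2]@tg),"t %.2f"%s["time_s"],"centroid",m.round(2),"pos mm %.2f"%((m-a)@e/np.hypot(*(b-a))*10+208),"wsum %.0f"%w.sum())
    return g,c
E
python3 - <<'E'
from h import *
g,c=disc("a");x,y=c.round().astype(int);print(c)
print(g[y-9:y+10,x-10:x+11].astype(int))
g,c=disc("b")
E
```

```text
a th 165.0 Ftan 1.0 t 12.48 centroid [381.68 258.54] pos mm 209.43 wsum 242
[383.42282826 258.6846331 ]
[[97 70 67 74 76 66 68 65 64 65 71 69 72 73 71 71 75 67 68 73 75]
 [68 66 77 98 97 71 63 70 64 68 71 72 71 70 71 74 72 74 71 70 74]
 [68 70 79 95 92 89 74 62 62 69 72 71 72 72 72 72 71 70 71 74 72]
 [70 63 62 82 90 95 90 71 65 70 63 57 63 70 75 74 74 71 70 70 71]
 [73 68 62 60 82 89 95 86 67 51 51 49 48 58 74 72 72 76 72 74 73]
 [67 69 70 61 62 80 93 78 63 49 47 47 37 41 59 73 72 72 74 74 71]
 [69 66 69 69 62 60 65 52 50 48 37 38 37 42 63 76 72 72 74 73 72]
 [66 72 70 61 55 51 40 51 48 41 36 37 32 50 70 73 71 73 70 75 71]
 [68 80 78 60 57 41 43 43 37 37 37 37 44 60 76 75 74 71 72 74 71]
 [68 67 67 71 64 35 41 35 39 36 35 40 61 78 72 72 70 74 72 75 77]
 [68 72 70 76 64 30 37 39 37 37 42 68 88 85 74 73 71 72 74 74 74]
 [82 72 70 73 68 52 37 35 33 41 60 92 99 93 84 76 72 73 70 72 73]
 [94 86 77 72 71 68 48 43 48 51 57 83 92 95 94 87 77 69 71 73 74]
 [94 95 87 75 72 72 69 72 73 63 51 55 80 94 95 94 86 74 74 69 77]
 [91 94 92 88 75 69 70 72 74 74 62 48 57 79 96 93 93 87 76 74 69]
 [81 92 94 91 88 75 70 70 71 72 70 65 51 57 80 91 95 95 90 80 75]
 [56 83 92 95 93 86 75 69 67 71 74 78 70 51 54 74 94 96 94 91 80]
 [49 57 82 92 95 93 88 78 71 70 73 75 73 68 50 51 74 91 94 96 89]
 [68 53 52 81 93 95 92 88 74 73 73 69 71 72 70 55 56 74 93 94 94]]
b th 165.0 Ftan 1.6 t 12.63 centroid [382.03 258.58] pos mm 210.17 wsum 238
```

Emit:
drive_tool:
  rows:
    - {"tx": -0.04,"ty": 0.39,"tz": 0,"ax": 0,"ay": 0,"az": 0,"claw": 1.8}
    - {"tx": -0.07,"ty": 0.39,"tz": 0,"ax": 0,"ay": 0,"az": 0,"claw": 1.8}
    - {"tx": -0.09,"ty": 0.38,"tz": 0,"ax": 0,"ay": 0,"az": 0,"claw": 1.8}
    - {"tx": 0,"ty": 0,"tz": 0,"ax": 0,"ay": 0,"az": 0,"claw": 1.8}

```text
time_s: 12.97
tcp_pos: [0.4774, 0.0221, 0.0805]
ee_rot: [[-0.98, 0.2, -0.0], [0.2, 0.98, 0.0], [0.001, 0.0, -1.0]]
wrist_force: [-1.5, 1.4, 1.7]
gripper_width: 0.27
gripper_force: 30.0
```

```bash
sed -i 's/clip(45-g,0,25)/clip(58-g,0,20)/' h.py; python3 -c "
from h import *
disc('c')"
```

```text
c th 152.4 Ftan 0.2 t 13.12 centroid [381.96 258.46] pos mm 209.82 wsum 882
```

Emit:
drive_tool:
  rows:
    - {"tx": -0.12,"ty": 0.37,"tz": 0,"ax": 0,"ay": 0,"az": 0,"claw": 1.8}
    - {"tx": -0.14,"ty": 0.37,"tz": 0,"ax": 0,"ay": 0,"az": 0,"claw": 1.8}
    - {"tx": 0,"ty": 0,"tz": 0,"ax": 0,"ay": 0,"az": 0,"claw": 1.8}

```text
time_s: 13.37
tcp_pos: [0.4809, 0.0279, 0.0805]
ee_rot: [[-0.98, 0.2, -0.002], [0.2, 0.98, -0.001], [0.002, -0.001, -1.0]]
wrist_force: [-3.7, -1.3, 2.5]
gripper_width: 0.265
gripper_force: 30.0
```

```bash
python3 -c "
from h import *
disc('d')"
```

```text
d th 145.7 Ftan 3.8 t 13.52 centroid [382.5  258.91] pos mm 211.66 wsum 830
```

Emit:
drive_tool:
  rows:
    - {"tx": -0.17,"ty": 0.36,"tz": 0,"ax": 0,"ay": 0,"az": 0,"claw": 1.8}
    - {"tx": -0.19,"ty": 0.34,"tz": 0,"ax": 0,"ay": 0,"az": 0,"claw": 1.8}
    - {"tx": 0,"ty": 0,"tz": 0,"ax": 0,"ay": 0,"az": 0,"claw": 1.8}

```text
time_s: 13.77
tcp_pos: [0.4857, 0.0339, 0.0805]
ee_rot: [[-0.98, 0.2, -0.002], [0.2, 0.98, -0.001], [0.002, -0.001, -1.0]]
wrist_force: [-4.0, -1.0, 4.1]
gripper_width: 0.265
gripper_force: 30.0
```

```bash
python3 -c "
from h import *
disc('e')"
```

```text
e th 138.3 Ftan 5.7 t 13.92 centroid [383.19 259.58] pos mm 214.16 wsum 837
```

Emit:
drive_tool:
  rows:
    - {"tx": -0.21,"ty": 0.33,"tz": 0,"ax": 0,"ay": 0,"az": 0,"claw": 1.8}
    - {"tx": -0.23,"ty": 0.32,"tz": 0,"ax": 0,"ay": 0,"az": 0,"claw": 1.8}
    - {"tx": 0,"ty": 0,"tz": 0,"ax": 0,"ay": 0,"az": 0,"claw": 1.8}

```text
time_s: 14.17
tcp_pos: [0.4922, 0.04, 0.0805]
ee_rot: [[-0.98, 0.2, 0.0], [0.2, 0.98, 0.0], [-0.0, 0.0, -1.0]]
wrist_force: [-3.6, 0.6, 2.1]
gripper_width: 0.267
gripper_force: 30.0
```

```bash
python3 -c "
from h import *
disc('f')"
```

```text
f th 129.8 Ftan 2.7 t 14.32 centroid [383.44 259.78] pos mm 215.01 wsum 841
```

Emit:
drive_tool:
  rows:
    - {"tx": -0.25,"ty": 0.3,"tz": 0,"ax": 0,"ay": 0,"az": 0,"claw": 1.8}
    - {"tx": 0,"ty": 0,"tz": 0,"ax": 0,"ay": 0,"az": 0,"claw": 1.8}
    - {"tx": 0,"ty": 0,"tz": 0,"ax": 0,"ay": 0,"az": 0,"claw": 1.8}

```text
time_s: 14.57
tcp_pos: [0.4957, 0.0427, 0.0805]
ee_rot: [[-0.98, 0.2, 0.001], [0.2, 0.98, 0.001], [-0.001, 0.001, -1.0]]
wrist_force: [-2.9, 0.3, 0.8]
gripper_width: 0.268
gripper_force: 30.0
```

```bash
python3 -c "
from h import *
disc('g',5)"
```

```text
g th 126.0 Ftan -0.4 t 14.82 centroid [383.1  259.55] pos mm 213.94 wsum 837
```

Emit:
drive_tool:
  rows:
    - {"tx": -0.27,"ty": 0.28,"tz": 0,"ax": 0,"ay": 0,"az": 0,"claw": 1.8}
    - {"tx": 0,"ty": 0,"tz": 0,"ax": 0,"ay": 0,"az": 0,"claw": 1.8}
    - {"tx": 0,"ty": 0,"tz": 0,"ax": 0,"ay": 0,"az": 0,"claw": 1.8}

```text
time_s: 15.07
tcp_pos: [0.4986, 0.0447, 0.0805]
ee_rot: [[-0.98, 0.2, 0.001], [0.2, 0.98, 0.0], [-0.001, 0.0, -1.0]]
wrist_force: [-2.1, 1.4, -0.3]
gripper_width: 0.261
gripper_force: 30.0
```

```bash
python3 -c "
from h import *
disc('h',5)"
```

```text
h th 122.6 Ftan 0.9 t 15.32 centroid [382.88 259.3 ] pos mm 213.09 wsum 857
```

Emit:
drive_tool:
  rows:
    - {"tx": -0.29,"ty": 0.26,"tz": 0,"ax": 0,"ay": 0,"az": 0,"claw": 1.8}
    - {"tx": 0,"ty": 0,"tz": 0,"ax": 0,"ay": 0,"az": 0,"claw": 1.8}
    - {"tx": 0,"ty": 0,"tz": 0,"ax": 0,"ay": 0,"az": 0,"claw": 1.8}

```text
time_s: 15.57
tcp_pos: [0.5021, 0.0467, 0.0805]
ee_rot: [[-0.98, 0.2, 0.001], [0.2, 0.98, 0.0], [-0.001, 0.001, -1.0]]
wrist_force: [-2.0, 1.7, -1.9]
gripper_width: 0.267
gripper_force: 30.0
```

```bash
python3 -c "
from h import *
disc('i',5)"
```

```text
i th 118.7 Ftan -1.1 t 15.82 centroid [382.35 258.85] pos mm 211.26 wsum 847
```

Emit:
drive_tool:
  rows:
    - {"tx": -0.31,"ty": 0.25,"tz": 0,"ax": 0,"ay": 0,"az": 0,"claw": 1.8}
    - {"tx": -0.32,"ty": 0.22,"tz": 0,"ax": 0,"ay": 0,"az": 0,"claw": 1.8}
    - {"tx": 0,"ty": 0,"tz": 0,"ax": 0,"ay": 0,"az": 0,"claw": 1.8}
    - {"tx": 0,"ty": 0,"tz": 0,"ax": 0,"ay": 0,"az": 0,"claw": 1.8}

```text
time_s: 16.15
tcp_pos: [0.5092, 0.0499, 0.0805]
ee_rot: [[-0.98, 0.2, 0.001], [0.2, 0.98, 0.0], [-0.001, 0.0, -1.0]]
wrist_force: [-2.3, 1.1, -0.7]
gripper_width: 0.267
gripper_force: 30.0
```

```bash
python3 -c "
from h import *
disc('j',5)"
```

```text
j th 111.3 Ftan 0.5 t 16.40 centroid [381.92 258.42] pos mm 209.67 wsum 866
```

The gauge shows a 5 to 6 mm rise symmetric about θ≈132.3°, dropping to the round at 111° and 152°. That is the high spot, since the lesser bumps rise at most 2.5 mm. I turn back to its crest.

Emit:
drive_tool:
  rows:
    - {"tx": 0.3,"ty": -0.21,"tz": 0,"ax": 0,"ay": 0,"az": 0,"claw": 1.8}
    - {"tx": 0.29,"ty": -0.23,"tz": 0,"ax": 0,"ay": 0,"az": 0,"claw": 1.8}
    - {"tx": 0.27,"ty": -0.24,"tz": 0,"ax": 0,"ay": 0,"az": 0,"claw": 1.8}
    - {"tx": 0.26,"ty": -0.26,"tz": 0,"ax": 0,"ay": 0,"az": 0,"claw": 1.8}
    - {"tx": 0.24,"ty": -0.27,"tz": 0,"ax": 0,"ay": 0,"az": 0,"claw": 1.8}
    - {"tx": 0.23,"ty": -0.29,"tz": 0,"ax": 0,"ay": 0,"az": 0,"claw": 1.8}
    - {"tx": 0,"ty": 0,"tz": 0,"ax": 0,"ay": 0,"az": 0,"claw": 1.8}
    - {"tx": 0,"ty": 0,"tz": 0,"ax": 0,"ay": 0,"az": 0,"claw": 1.8}
    - {"tx": 0,"ty": 0,"tz": 0,"ax": 0,"ay": 0,"az": 0,"claw": 1.8}

```text
time_s: 17.15
tcp_pos: [0.4912, 0.0392, 0.0806]
ee_rot: [[-0.98, 0.2, 0.003], [0.2, 0.98, 0.002], [-0.002, 0.002, -1.0]]
wrist_force: [2.5, 5.7, -6.9]
gripper_width: 0.271
gripper_force: 30.0
```

```bash
python3 -c "
from h import *
disc('k',6)"
```

```text
k th 131.3 Ftan -4.6 t 17.45 centroid [383.32 259.82] pos mm 214.85 wsum 833
```

Emit:
drive_tool:
  rows:
    - {"tx": 0.06,"ty": -0.08,"tz": 0,"ax": 0,"ay": 0,"az": 0,"claw": 1.8}
    - {"tx": 0,"ty": 0,"tz": 0,"ax": 0,"ay": 0,"az": 0,"claw": 1.8}
    - {"tx": -0.06,"ty": 0.08,"tz": 0,"ax": 0,"ay": 0,"az": 0,"claw": 1.8}
    - {"tx": 0,"ty": 0,"tz": 0,"ax": 0,"ay": 0,"az": 0,"claw": 1.8}
    - {"tx": 0,"ty": 0,"tz": 0,"ax": 0,"ay": 0,"az": 0,"claw": 1.8}
    - {"tx": 0,"ty": 0,"tz": 0,"ax": 0,"ay": 0,"az": 0,"claw": 1.8}
    - {"tx": 0,"ty": 0,"tz": 0,"ax": 0,"ay": 0,"az": 0,"claw": 1.8}

```text
time_s: 18.03
tcp_pos: [0.491, 0.039, 0.0806]
ee_rot: [[-0.98, 0.2, 0.002], [0.2, 0.98, 0.001], [-0.002, 0.002, -1.0]]
wrist_force: [1.7, 5.7, -6.2]
gripper_width: 0.268
gripper_force: 30.0
```

```bash
python3 -c "
from h import *
disc('l',6)"
```

```text
l th 131.7 Ftan -5.5 t 18.33 centroid [383.38 259.77] pos mm 214.86 wsum 845
```

Emit:
drive_tool:
  rows:
    - {"tx": -0.05,"ty": 0.06,"tz": 0,"ax": 0,"ay": 0,"az": 0,"claw": 1.8}
    - {"tx": 0,"ty": 0,"tz": 0,"ax": 0,"ay": 0,"az": 0,"claw": 1.8}
    - {"tx": 0,"ty": 0,"tz": 0,"ax": 0,"ay": 0,"az": 0,"claw": 5}
    - {"tx": 0,"ty": 0,"tz": 0,"ax": 0,"ay": 0,"az": 0,"claw": 5}
    - {"tx": 0,"ty": 0,"tz": 0,"ax": 0,"ay": 0,"az": 0,"claw": 5}
    - {"tx": 0,"ty": 0,"tz": 0,"ax": 0,"ay": 0,"az": 0,"claw": 5}
    - {"tx": 0,"ty": 0,"tz": 0,"ax": 0,"ay": 0,"az": 0,"claw": 5}
    - {"tx": 0,"ty": 0,"tz": 0,"ax": 0,"ay": 0,"az": 0,"claw": 5}

```text
time_s: 19.0
tcp_pos: [0.4907, 0.0384, 0.0807]
ee_rot: [[-0.98, 0.2, 0.0], [0.2, 0.98, -0.0], [-0.0, -0.0, -1.0]]
wrist_force: [-0.9, -0.2, -0.2]
gripper_width: 0.555
gripper_force: 0.0
```

```bash
python3 -c "
from h import *
disc('m',6);s=sense();print(s['wrist_force'],s['gripper_width'],s['tcp_pos'])"
```

```text
m th 132.0 Ftan 0.1 t 19.30 centroid [383.38 259.74] pos mm 214.81 wsum 836
[-0.28128235  0.22606244  0.38540865] 0.5735446764819254 [0.49076602 0.0386898  0.08055639]
```

Released with the gauge still at the crest. I lift clear, straight up, and check.

Emit:
drive_tool:
  rows:
    - {"tx": 0,"ty": 0,"tz": -1.5,"ax": 0,"ay": 0,"az": 0,"claw": 5}
    - {"tx": 0,"ty": 0,"tz": -2.5,"ax": 0,"ay": 0,"az": 0,"claw": 5}
    - {"tx": 0,"ty": 0,"tz": -3,"ax": 0,"ay": 0,"az": 0,"claw": 5}
    - {"tx": 0,"ty": 0,"tz": -3,"ax": 0,"ay": 0,"az": 0,"claw": 5}
    - {"tx": 0,"ty": 0,"tz": -2,"ax": 0,"ay": 0,"az": 0,"claw": 5}
    - {"tx": 0,"ty": 0,"tz": 0,"ax": 0,"ay": 0,"az": 0,"claw": 5}
    - {"tx": 0,"ty": 0,"tz": 0,"ax": 0,"ay": 0,"az": 0,"claw": 5}
    - {"tx": 0,"ty": 0,"tz": 0,"ax": 0,"ay": 0,"az": 0,"claw": 5}
    - {"tx": 0,"ty": 0,"tz": 0,"ax": 0,"ay": 0,"az": 0,"claw": 5}

```text
time_s: 20.05
tcp_pos: [0.4899, 0.0385, 0.1992]
ee_rot: [[-0.98, 0.2, -0.003], [0.2, 0.98, -0.001], [0.003, -0.001, -1.0]]
wrist_force: [0.0, 0.4, -0.0]
gripper_width: 0.572
gripper_force: 0.0
```

```bash
python3 -c "
from h import *
disc('n',8);s=sense();p,d=capture('wrist');cv2.imwrite('pics/end.png',p[:,:,::-1]);print(s['wrist_force'],s['tcp_pos'])"
```

```text
n th 132.0 Ftan 0.9 t 20.45 centroid [383.46 259.83] pos mm 215.13 wsum 791
[-0.31937141 -0.97862368 -0.37104192] [0.49070136 0.03866783 0.20028093]
```

View pics/end.png

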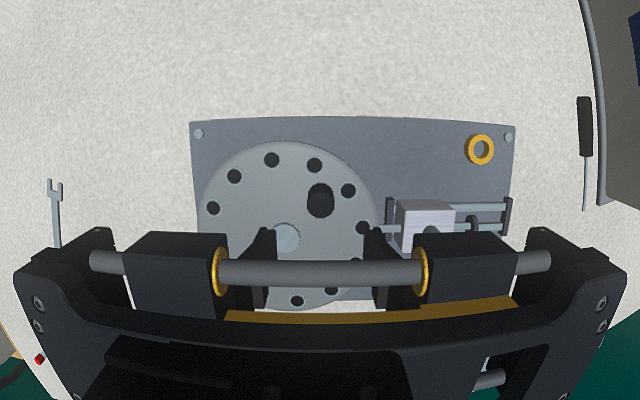

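The wrist view shows the gripper clear, with the knob free at (320,200), the carriage home at (428,220) and the ring in place at (481,150). The gauge reads 215.1, which is the crest, so I hand in.

```bash
python3 -c "
from station import *
print(finish_job())"
```

```text
the job is handed in; nothing more can be done
None
```

The job is handed in at about 20 s of the 72 s, but the station returned no verdict. The carriage is against its home stop, and the rotor is released with the high spot within about 1° of the pointer by my camera gauge. That gauge shows a rise of about 5 mm, well over a lesser bump's 2.5 mm, though it's only good to roughly 0.7 mm. I stopped turning once I had found the spot, so I didn't turn the rest of the rim.

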